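# Tip the upright cartons flat in the riser's drawer and shut it

### The arm

A 6-joint arm with a two-finger parallel gripper is mounted at the origin on a cart in front of the work surface, level with it; the furniture and walls round the work are solid. World frame = base frame: x ahead of the robot, y to its left, z up, the work surface at z = 0. Lengths are in mm, angles in rad, forces in N, time in s.
With the tool pointing down it reaches from about 300 to 750 mm from the base axis. Payload 8.5 kg.
Tool frame: the origin (TCP) lies at the very end of the fingers, on their centre line; the grasp point (between the pads) lies 19 mm behind it; z points along the fingers, y is the direction in which the jaws open and shut (so a half turn about z gives the same grasp; the last joint's range is limited). The gripper opens to 88 mm and grips with 3 to 60 N. Pads are 18 mm wide; open, the fingers measure 123 mm over their backs; the gripper's body (75 mm by 187 mm) begins 45 mm behind the grasp point.
Start: joints at [-1.538, 0.381, 1.297, -0, 1.464, -0.215], TCP at [134.895, -533.183, 215.948] pointing down, gripper open.
Joint ranges: [-3.11, 3.11], [-0.89, 2.33], [0.22, 2.48], [-1.42, 4.56], [0.17, 2.85], [-2.88, 2.88]. Speed limits (rad/s): [2.39, 2.39, 3.14, 3.14, 3.14, 3.14].

### API

Orientations are given as a unit quaternion [w, x, y, z].
In Python, from cell import sensors, eyes, job gives the robot as it stands.
- The arm moves only by the tool drive_tool, never from a script. Its argument "plan" is a list that holds one entry, the list of rows, each a list of 4 numbers: the shift along the tool's x, y, z in mm, then the turn about the tool's z in rad. In form: [[[x, y, z, turn], ...]]. A call has 1 to 20 rows; each row shifts and turns the commanded pose from where the row before left it, along the tool's axes as they then stand; what a row does not reach is not made up. A row lasts 1/12 s, in which the tool goes at most 41.7 mm and 7.16 degrees, less where a joint would pass 70% of its speed; a pose out of reach is approached as far as the arm can. A call with a gripper value outside its range is refused whole. "grip" is the opening in per cent of the stroke, from 0 (shut) to 100 (fully open), set as the call begins (left out, the last holds). The fingers move at their own pace and stop on an object; "force" is the grip in N (left out, the last holds). Time passes only in rows, so rows that do not move let the fingers close. It gives the time, the measured TCP pose, the force and the opening at its end, in the units of the state.
- sensors.get_obs(): the state, without advancing time (a new reading comes with each control period).
- eyes.snapshot(name): name is "scene" or "top"; returns a dict with "pixels" (384x512x3 uint8, red, green, blue), "camera_matrix" (3x3 intrinsics, pixels), "distortion" ([k1, k2, p1, p2, k3] as OpenCV has them; the pictures are not rectified), "rvec" (rotation vector, rad) and "tvec" (3), from world to camera coordinates, as OpenCV has them. Camera axes: x right, y down, z forward; pixel columns grow to the right and rows downward; lengths in mm; the calibration is good to about 2 mm. A picture is of the moment at which its call begins. There is no depth.
- job.hand_in(): hands the job in, once; it reports no verdict.
The state is a dict: "clock": time; "q": joint angles; "joint_velocities": joint speeds; "effort": joint torques, N m; "position": TCP position; "tcp_rot": TCP orientation; "ft_force": force on the tool from outside, world axes, zero at the start; "wrist_torque": the same for the moment, N m; "width": finger opening in mm.
Only numpy, scipy, OpenCV 4.12 (cv2) and the standard library are available. Lean on these libraries where they do the work, as an engineer would, in place of code of your own. Each camera call takes 0.05 s, during which the arm holds its last target.

### The job

Two card cartons stand on end in the open drawer of the bench riser, so the drawer cannot shut over them. With the fingertips only, push each carton over near its top so that it lies flat on its broad side on the floor of its own compartment; only when both lie flat, push the drawer shut, until its front is flush under the riser's top. Lift nothing, do not tip the glass dish in the drawer, and leave the bottles and the plaster cast on the riser where they are.

Things in the scene. Friction and masses are not known exactly. Their poses are not given: they have to be found in the camera images.
- riser: white bench riser, 327 mm deep (x), 447 mm wide (y), fixed. Origin: centre of its underside, on the counter; x points to its back, y to its left (seen from the robot), z up. Its top surface is 69 mm above the counter, the underside of the top 55.5 mm, the drawer's floor 12 mm: 43 mm are free inside. The front edge of the top lies at x = -156 mm.
- riser_drawer (a joint): how far the drawer is out, m: 0 = shut, 0.105 = fully out. It shuts along the riser's +x, friction about 1 N, and stays where left. Outer face of its front: at x = -152 mm minus this value in the riser's frame, 418 mm wide, upper edge 52.5 mm above the counter; inner face at -140 mm minus it. At 0.0045 the face is level with the top's front edge, which then stops a finger that pushes on the face.
- drawer_knob (a point): middle of the front end of the drawer's knob, a round stub 17 mm thick in the middle of the drawer's front, 30 mm above the counter. It sticks out 18 mm from the face, so it still ends 14 mm in front of the riser's top edge when the drawer is shut. Push it with one finger, as it can wedge itself between two. Moves with the drawer; axes as the riser's.
- left_divider (a point): top edge of the left one of two 3 mm dividers that run front to back in the drawer, 38.5 mm above the counter, 50 mm behind the drawer's inner front face; axes as the riser's. The left compartment reaches from it 131 mm to the left, to the drawer's side wall, whose top is 45 mm above the counter.
- right_divider (a point): the same on the right divider. The middle compartment, 130 mm wide, lies between the two; the right one reaches 131 mm further right to the other side wall.
- large_carton_center (a point): centre of the large card carton, 44 x 62 x 30 mm (its own x, y, z), 40 to 85 g. Starts on end in the part of the drawer that is out: y upright, x about along the riser's x, z about along its y. It stands close to one side of a compartment and has room to fall flat only towards the other side (left or right). Lying flat (z upright, either way round) its centre is 15 mm above the drawer's floor.
- small_carton_center (a point): centre of the small card carton, 36 x 48 x 22 mm (its own x, y, z), 35 to 70 g. Stands on end in another compartment in the same way (y upright, z about along the riser's y), close to one side, with room to fall flat towards the other. Lying flat its centre is 11 mm above the drawer's floor.
- glass_dish_center (a point): centre of the small eight-sided glass dish, 31 mm across, 26 mm high, that stands loose in the third compartment (low enough to go in with the drawer). z up.
- brown_bottle_center (a point): mid-height of the brown bottle, 42 mm across, 92 mm high, standing loose on the riser's top.
- white_bottle_center (a point): mid-height of the white bottle with the blue cap, 36 mm across, 78 mm high, standing loose on the riser's top.
- glue_bottle_center (a point): mid-height of the small bottle, 28 mm across, 62 mm high, standing loose on the riser's top.
- plaster_cast_center (a point): middle of the plaster arch model, 53 x 68 x 29 mm, lying loose on the riser's top.
There are look-alikes about, which are no part of the job. Of the things that look like the part that bears glass_dish_center, the larger one is meant.

How it is judged (in metres and radians):
On the way:
1. both cartons lie flat on the drawer's floor while the drawer is still out (at least 70 mm) (angle between the z axis of each of large_carton_center, small_carton_center and the z axis of riser, either way round below 0.1 rad and z of large_carton_center in the frame of riser between 0.0232 and 0.0312 m and z of small_carton_center in the frame of riser between 0.0192 and 0.0272 m and value of joint riser_drawer above 0.07 m), for 0.3 s.
At the end, for the whole second after the job is handed in: both cartons lie flat in their own compartments (broad side level to 0.1 rad, centre within 4 mm of its height when lying on the drawer's floor), the drawer is shut to within 7 mm, and the glass dish stands upright in it (angle between the z axis of each of large_carton_center, small_carton_center and the z axis of riser, either way round below 0.1 rad and z of large_carton_center in the frame of riser between 0.0232 and 0.0312 m and z of small_carton_center in the frame of riser between 0.0192 and 0.0272 m and value of joint riser_drawer below 0.007 m and angle between glass_dish_center's own z axis and vertical below 0.3 rad); the robot touches nothing.
It fails at once if the drawer is pushed in (less than 70 mm out) while a carton does not lie flat (value of joint riser_drawer below 0.07 m and not ((angle between the z axis of large_carton_center and the z axis of riser, either way round below 0.1 rad and z of large_carton_center in the frame of riser between 0.0232 and 0.0312 m) and (angle between the z axis of small_carton_center and the z axis of riser, either way round below 0.1 rad and z of small_carton_center in the frame of riser between 0.0192 and 0.0272 m))).
It fails at once if a carton is lifted (height (world z) of large_carton_center above 0.06 m or height (world z) of small_carton_center above 0.052 m).
It fails at once if a carton goes over a divider (its centre passes over it) (y of large_carton_center in the frame of riser between 0.06 and 0.076 m or y of large_carton_center in the frame of riser between -0.074 and -0.058 m or y of small_carton_center in the frame of riser between 0.06 and 0.076 m or y of small_carton_center in the frame of riser between -0.074 and -0.058 m).
It fails at once if the glass dish is tipped or lifted (angle between glass_dish_center's own z axis and vertical above 0.5 rad or height (world z) of glass_dish_center above 0.04 m).
It fails at once if a bottle or the plaster cast on the riser is disturbed (moved by 25 mm) (distance of any of brown_bottle_center, white_bottle_center, glue_bottle_center, plaster_cast_center from where it was at the start of the episode above 0.025 m).
It also fails if it takes over 54 s, if anything falls off the work surface, if the arm or the gripper's body presses on something with over 40 N, if the wrist force passes 120 N, or if a joint passes its speed limit or range.

## Working session

There is one attempt and no reset: what is moved stays moved. The work goes in short steps, Python scripts to look and compute and a tool call to move; the robot and the scene stay as the last step left them, time stands still between calls to the robot, and variables do not carry over. Pictures are saved under pics/ and viewed, and the job is handed in when it is done.

Besides the shell and the picture viewer there is one more tool, called after ">>>" as name(argument=value, ...), one argument or row to a line, values as JSON. drive_tool: Moves the arm, as the interface text tells. Its arguments: {"type":"object","properties":{"plan":{"type":"array"},"grip":{"type":"number"},"force":{"type":"number"}},"required":["plan"]}

```bash
ls; mkdir -p pics; cat > h.py <<'E'
import numpy as np,cv2,pickle
from cell import sensors,eyes,job
def snap(n,f):
    s=eyes.snapshot(n); cv2.imwrite('pics/'+f+'.png',s['pixels'][:,:,::-1]); pickle.dump(s,open('pics/'+f+'.pkl','wb')); return s
def load(f): return pickle.load(open('pics/'+f+'.pkl','rb'))
def ray(s,uv):
    R=cv2.Rodrigues(np.array(s['rvec'],float))[0];t=np.array(s['tvec'],float).ravel()
    p=cv2.undistortPoints(np.array([[uv]],float),np.array(s['camera_matrix']),np.array(s['distortion'])).ravel()
    return -R.T@t, R.T@np.array([p[0],p[1],1])
def atz(s,uv,z):
    c,d=ray(s,uv); return c+d*(z-c[2])/d[2]
def proj(s,P): return cv2.projectPoints(np.array(P,float).reshape(-1,3),np.array(s['rvec'],float),np.array(s['tvec'],float),np.array(s['camera_matrix']),np.array(s['distortion']))[0].reshape(-1,2)
def crop(f,x0,y0,x1,y1,out,k):
    im=cv2.imread('pics/'+f+'.png')[y0:y1,x0:x1]; cv2.imwrite('pics/'+out+'.png',cv2.resize(im,None,fx=k,fy=k,interpolation=cv2.INTER_CUBIC))
E
python3 - <<'E'
from h import *
for n in('scene','top'):
    s=snap(n,n+'0'); print(n,ray(s,(256,192)))
print(sensors.get_obs())
E
```

```text
pics
scene (array([ 390.69358077, -661.20939101,  662.23836088]), array([ 0.31180415,  0.66824059, -0.67570007]))
top (array([ 460.62522443, -101.7127214 , 1157.95563095]), array([ 0.19591138, -0.01153725, -0.9810043 ]))
{'clock': 0.1, 'q': array([-1.53830966e+00,  3.81099356e-01,  1.29811850e+00, -5.38221680e-06,
        1.46358769e+00, -2.15264878e-01]), 'joint_velocities': array([ 0.00029655, -0.00218156, -0.00176106,  0.00068386, -0.00033162,
        0.00023501]), 'effort': array([ 4.08300708e-03, -4.38646960e+01, -2.24909985e+01,  7.15069100e-02,
        3.42140207e-02, -7.26998587e-05]), 'position': array([ 134.87989213, -532.93341372,  215.4376626 ]), 'tcp_rot': array([-6.04160318e-04,  9.92336985e-01,  1.23559462e-01,  5.26812070e-05]), 'ft_force': array([0.44403338, 0.42919274, 0.37526041]), 'wrist_torque': array([ 0.01067049,  0.03414305, -0.00302035]), 'width': 88.23863016039685}
```

View pics/scene0.png

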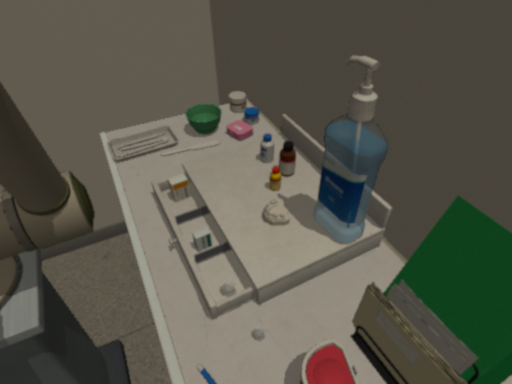

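View pics/top0.png

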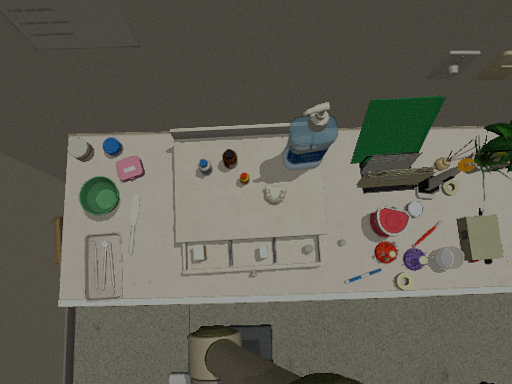

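```bash
python3 - <<'E'
from h import *
crop('scene0',140,160,275,310,'c1',5)
crop('top0',165,220,355,290,'c2',4)
E
```

```text
(no output)
```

View pics/c1.png

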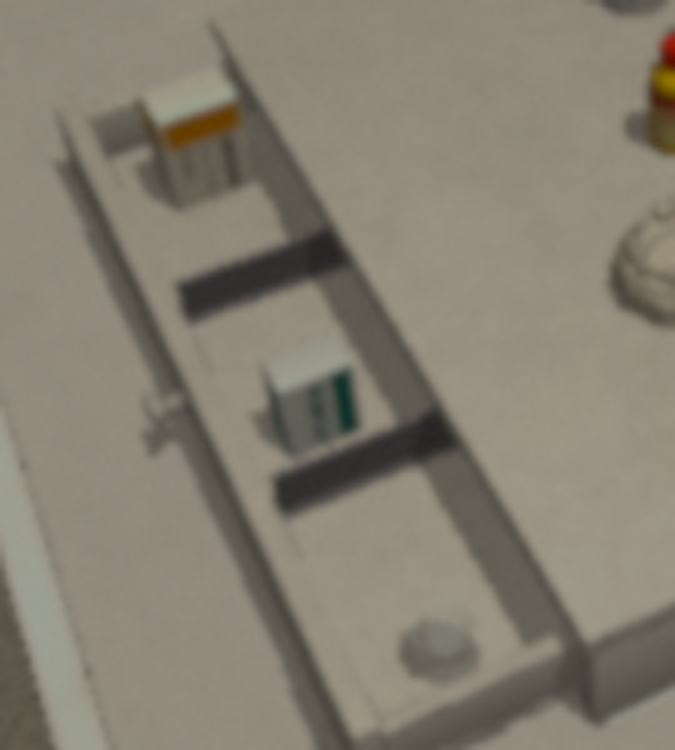

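View pics/c2.png

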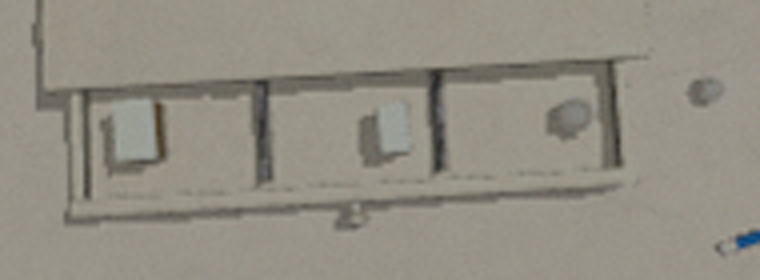

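```bash
cat > fit.py <<'E'
from h import *
from scipy.optimize import least_squares
T=load('top0');S=load('scene0')
# riser-frame obs: (img, uv, P, moves with drawer)
obs=[(T,(175.75,243),(-156,223.5,69),0),(T,(326,235),(-156,-223.5,69),0),(S,(257,286.4),(-156,-223.5,69),0),(S,(182.4,165),(-156,223.5,69),0),
(S,(176.4,217),(-140,68,38.5),1),(S,(195,256.6),(-140,-66,38.5),1),
(T,(165+262/4,220+184/4),(-140,68,38.5),1),(T,(165+439/4,220+172/4),(-140,-66,38.5),1),(T,(254.2,273.5),(-170,0,30),1)]
def W(p,P,m):
    c,s=np.cos(p[2]),np.sin(p[2]); x=P[0]-(p[3] if m else 0)
    return [p[0]+c*x-s*P[1],p[1]+s*x+c*P[1],P[2]]
def res(p): return np.concatenate([proj(o[0],W(p,o[2],o[3]))[0]-o[1] for o in obs])
E
cat > f1.py <<'E'
from fit import *
r=least_squares(res,[560,0,0,100],loss='soft_l1'); p=r.x
print(p,'\n',res(p).reshape(-1,2).round(1))
np.save('p.npy',p)
for nm,im,c,k,f in(('scene0',S,(140,160,275,310),5,'o1'),('top0',T,(165,220,355,290),4,'o2')):
    a=cv2.imread(f'pics/{nm}.png')[c[1]:c[3],c[0]:c[2]];a=cv2.resize(a,None,fx=k,fy=k,interpolation=cv2.INTER_CUBIC)
    def L(A,B,m,col):
        q=(proj(im,[W(p,A,m),W(p,B,m)])-np.array(c[:2])+.5)*k-.5; cv2.line(a,*[tuple(int(v) for v in x) for x in q],col,1)
    L((-156,-223.5,69),(-156,223.5,69),0,(0,0,255))
    L((-152,-209,52.5),(-152,209,52.5),1,(0,255,0));L((-140,-209,52.5),(-140,209,52.5),1,(0,255,0))
    for y in(66.5,69.5,-64.5,-67.5): L((-140,y,38.5),(-50,y,38.5),1,(255,0,0))
    for y in(200,-198.5): L((-140,y,45),(-50,y,45),1,(255,0,255))
    L((-170,0,30),(-152,0,30),1,(0,255,255))
    cv2.imwrite(f'pics/{f}.png',a)
E
python3 f1.py
```

```text
[ 6.96198177e+02 -9.47689458e+01  2.98522161e-02  8.91563304e+01] 
 [[-0.2 -0.3]
 [ 2.  -1.1]
 [ 0.1  2.5]
 [-1.1 -2.3]
 [-1.2 -1.1]
 [-0.7 -1.6]
 [ 0.2 -1. ]
 [ 0.9 -0.6]
 [-0.1  0.3]]
```

View pics/o1.png

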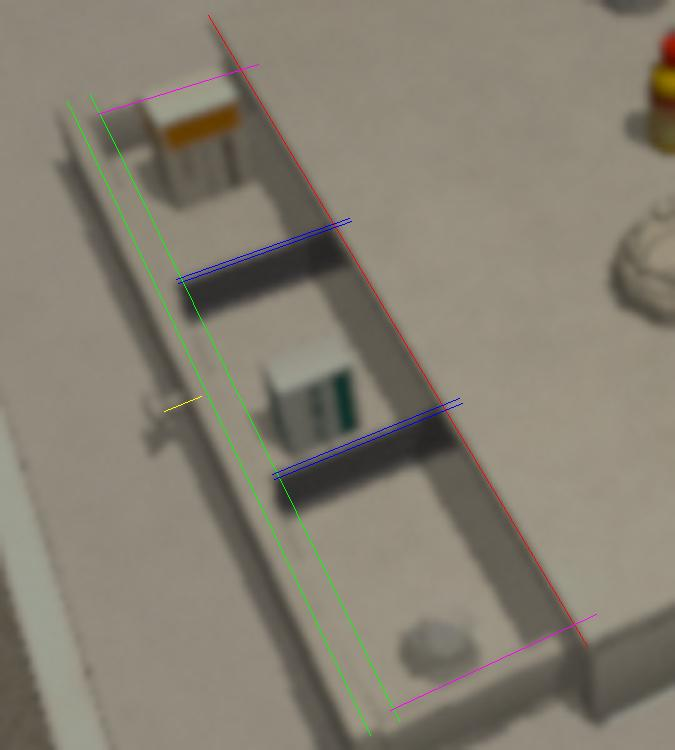

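View pics/o2.png

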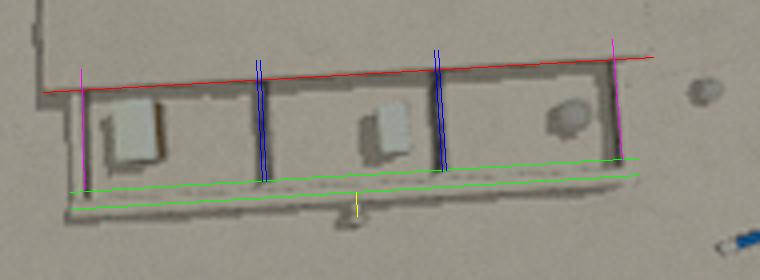

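```bash
python3 - <<'E'
s=open('fit.py').read()
s=s.replace("(S,(176.4,217),(-140,68,38.5),1),(S,(195,256.6),(-140,-66,38.5),1),","(S,(152.5,182),(-152,209,52.5),1),(S,(173,240.5),(-170,0,30),1),(T,(182,273),(-152,209,52.5),1),(T,(323.5,265),(-152,-209,52.5),1),(T,(165+85/4,220+90/4),(-156,199.5,45),0),(T,(165+612/4,220+62/4),(-156,-198.5,45),0),")
s=s.replace("(T,(165+262/4,220+184/4),(-140,68,38.5),1),(T,(165+439/4,220+172/4),(-140,-66,38.5),1),(T,(254.2,273.5)","(T,(254.2,272.3)")
open('fit.py','w').write(s)
E
python3 f1.py
```

```text
[ 6.96298646e+02 -9.39667770e+01  2.93032442e-02  8.99462799e+01] 
 [[-0.5 -0.4]
 [ 1.7 -1.1]
 [-0.1  2.2]
 [-1.1 -2.5]
 [ 0.4 -2.2]
 [-1.   1.2]
 [ 0.1 -0.9]
 [ 0.7 -1.2]
 [-1.3  0.2]
 [-0.2 -0.4]
 [-0.4  1.8]]
```

View pics/o1.png

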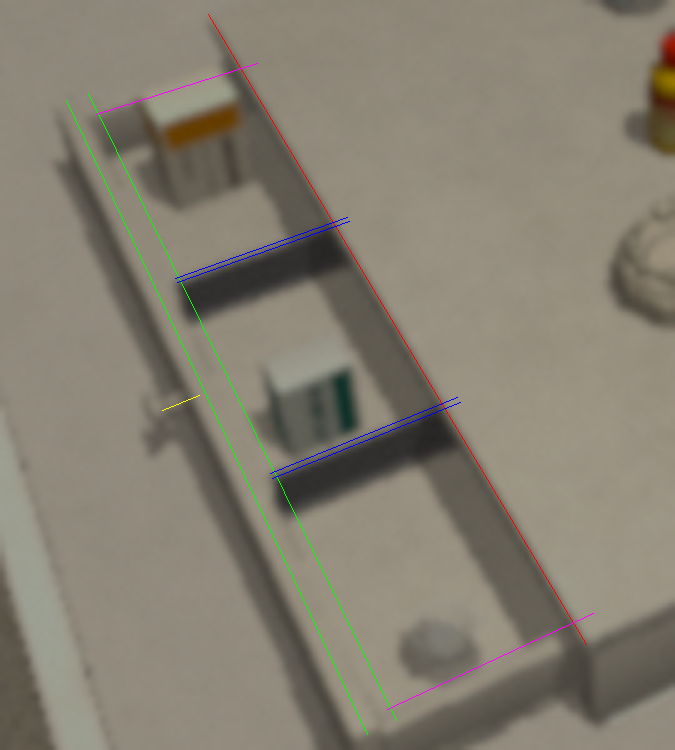

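View pics/o2.png

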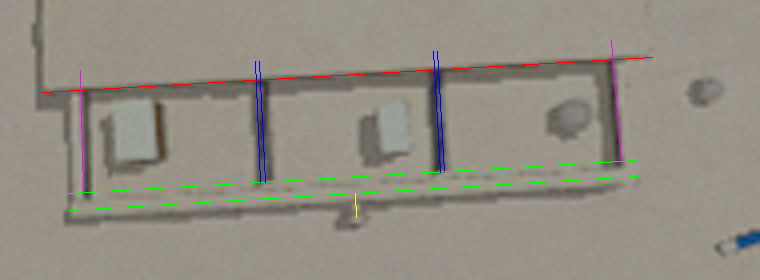

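```bash
python3 - <<'E'
from fit import *
p=np.load('p.npy');c,s=np.cos(p[2]),np.sin(p[2]);R=np.array([[c,-s],[s,c]])
def sh(n,im,uv,z):
    w=atz(im,uv,z)[:2]; print(n,w.round(1),(R.T@(w-p[:2])).round(1))
t=lambda u,v:(165+u/4-.4,220+v/4-.4)
for q in((112,99),(155,99),(158,160),(115,163)): sh('Ltop',T,t(*q),74)
for q in((380,103),(405,101),(409,153),(383,155)): sh('stop',T,t(*q),60)
sh('dish',T,t(572,117),30)
g=lambda u,v:(140+u/5-.4,160+v/5-.4)
for q in((142,98),(212,70),(240,105),(163,128)): sh('LtopS',S,g(*q),74)
for q in((265,365),(338,340),(355,366),(280,392)): sh('stopS',S,g(*q),60)
sh('dishS',S,g(440,645),25)
for y in(200,135,0,-66):
  for x in(-156,-152-p[3]): print(x,y,(p[:2]+R@[x,y]).round(1))
for n,u in(('brown',(230,152)),('glue',(244,175)),('cast',(275,195))): sh(n,T,u,90)
E
```

```text
Ltop [527.2  73.5] [-164.1  172.4]
Ltop [526.4  42.4] [-165.8  141.3]
Ltop [482.5  40.5] [-209.7  140.6]
Ltop [481.2  71.4] [-210.2  171.6]
stop [ 519.8 -120.8] [-177.2  -21.7]
stop [ 520.7 -139.3] [-176.8  -40.1]
stop [ 482.8 -141. ] [-214.8  -40.8]
stop [ 481.9 -121.9] [-215.2  -21.7]
dish [ 506.7 -266.2] [-194.6 -166.6]
LtopS [481.4  65.6] [-210.1  165.8]
LtopS [520.2  71.4] [-171.2  170.5]
LtopS [524.6  37.8] [-167.8  136.8]
LtopS [484.5  38. ] [-207.8  138.1]
stopS [ 482.7 -123.3] [-214.3  -23. ]
stopS [ 517.1 -123.8] [-180.   -24.6]
stopS [ 518.6 -142. ] [-179.   -42.8]
stopS [ 483.7 -141.3] [-213.9  -41.1]
dishS [ 504.6 -269.8] [-196.7 -170.1]
-156 200 [534.5 101.4]
-241.9462798658296 200 [448.6  98.9]
-156 135 [536.4  36.4]
-241.9462798658296 135 [450.5  33.9]
-156 0 [540.4 -98.5]
-241.9462798658296 0 [ 454.5 -101.1]
-156 -66 [ 542.3 -164.5]
-241.9462798658296 -66 [ 456.4 -167. ]
brown [797.5 -40. ] [102.8  50.9]
glue [725.9 -80.3] [30.  12.8]
cast [ 663.5 -169.6] [-35.  -74.7]
```

>>> drive_tool(
  plan=[
    [[0,0,0,-0.123],[0,0,0,-0.123],[0,0,0,-0.123],[0,0,0,-0.123],[0,0,0,-0.123],[0,0,0,-0.123],[0,0,0,-0.123],[0,0,0,-0.123],[0,0,0,-0.123],[0,0,0,-0.123],[0,0,0,-0.122]],
  ],
  grip=0,
  force=20,
)

```text
clock: 1.02
position: [134.9, -533.0, 215.6]
tcp_rot: [-0.0, 0.695, 0.719, 0.0]
ft_force: [0.6, -0.6, 0.3]
width: 16.6
```

>>> drive_tool(
  plan=[
    [[33,20.5,0,0],[33,20.5,0,0],[33,20.5,0,0],[33,20.5,0,0],[33,20.5,0,0],[33,20.5,0,0],[33,20.5,0,0],[33,20.5,0,0],[33,20.5,0,0],[33,20.5,0,0],[33,20.5,0,0],[33,20.5,0,0],[33,20.5,0,0],[33,20.5,0,0],[33,20.5,0,0],[33,20.5,0,0],[33,20.5,0,0],[33,20.5,0,0],[31,21,0,0],[0,0,0,0]],
  ],
)

```text
clock: 2.68
position: [508.4, 107.3, 215.1]
tcp_rot: [-0.0, 0.695, 0.719, 0.0]
ft_force: [-0.2, -0.3, -0.4]
width: 0.8
```

>>> drive_tool(
  plan=[
    [[0,-4,30,0],[0,0,30,0],[0,0,30,0],[0,0,30,0],[0,0,19,0],[0,0,10,0],[0,0,0,0]],
  ],
)

```text
clock: 3.27
position: [501.1, 102.4, 64.7]
tcp_rot: [-0.002, 0.697, 0.717, -0.002]
ft_force: [-0.3, -0.0, 0.6]
width: 0.4
```

```bash
python3 - <<'E'
from h import *
snap('scene','s1');crop('s1',120,110,275,260,'s1c',5)
snap('top','t1');crop('t1',165,200,355,290,'t1c',4)
E
```

```text
(no output)
```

View pics/s1c.png

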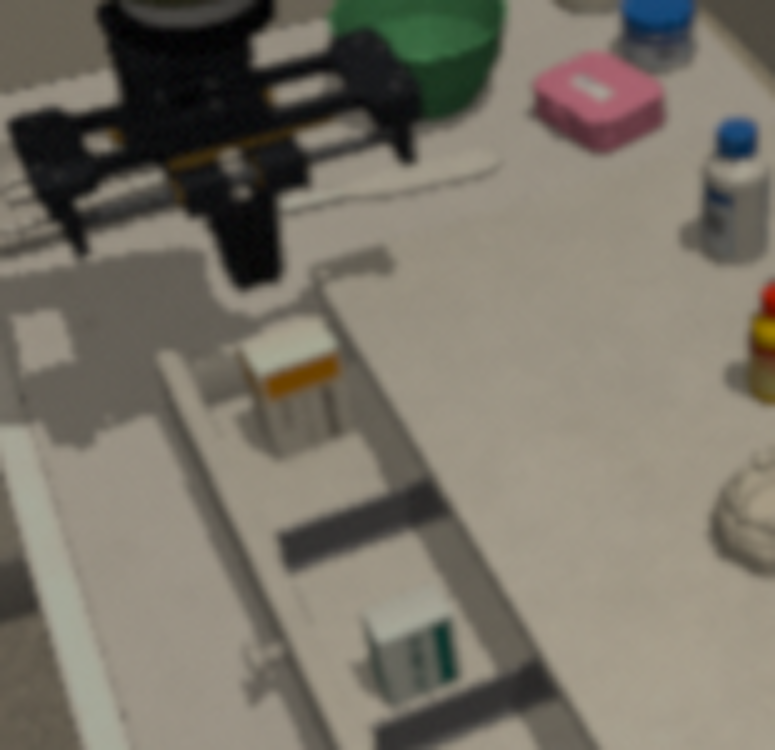

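View pics/t1c.png

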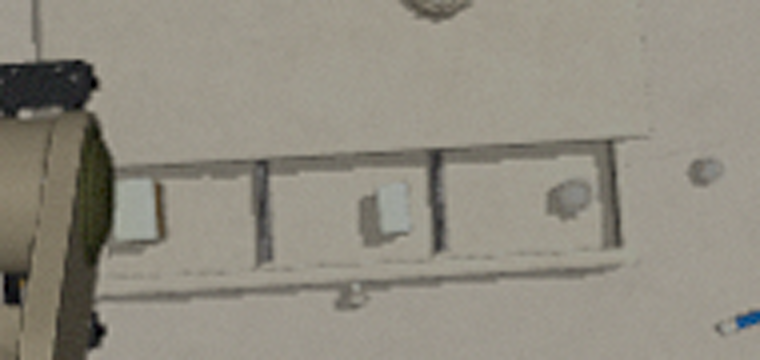

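>>> drive_tool(
  plan=[
    [[-6,2,0,0],[-6,0,0,0],[-3,0,0,0],[-3,0,0,0],[-3,0,0,0],[-3,0,0,0],[-3,0,0,0],[-3,0,0,0]],
  ],
)

```text
clock: 4.03
position: [505.5, 72.5, 67.0]
tcp_rot: [0.0, 0.697, 0.717, 0.0]
ft_force: [0.5, 0.4, 0.3]
width: 0.3
```

```bash
python3 - <<'E'
from h import *
snap('scene','s2');crop('s2',120,140,245,240,'s2c',5)
E
```

```text
(no output)
```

View pics/s2c.png

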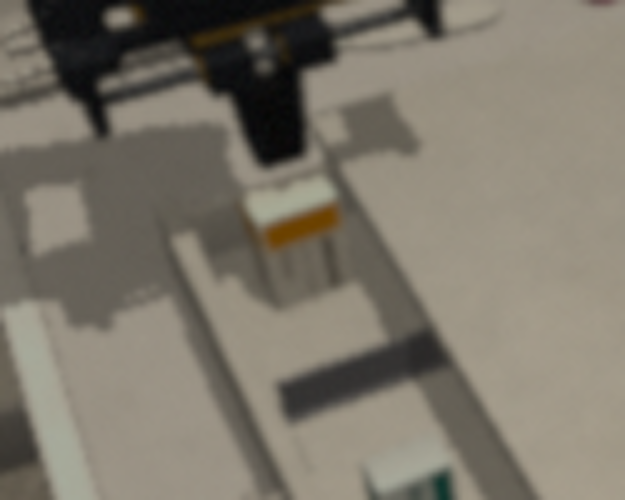

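```bash
python3 - <<'E'
from h import *
s=load('s2'); P=[[505,y,67] for y in(82,72,64)]+[[504,71,74],[504,40,74]]
print((proj(s,P)-[120,140])*5)
E
```

```text
[[278.13946324 175.06198426]
 [283.62099156 186.01213811]
 [288.06126769 194.8838985 ]
 [280.03404426 177.36226344]
 [297.55576429 212.3407179 ]]
```

>>> drive_tool(
  plan=[
    [[-3,0,0,0],[-3,0,0,0],[-3,0,0,0],[-3,0,0,0]],
  ],
)

```text
clock: 4.42
position: [505.8, 60.5, 66.9]
tcp_rot: [0.0, 0.697, 0.717, -0.0]
ft_force: [0.8, 0.1, -0.9]
width: 0.1
```

```bash
python3 - <<'E'
from h import *
snap('scene','s3');crop('s3',120,140,245,240,'s3c',6)
E
```

```text
(no output)
```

View pics/s3c.png

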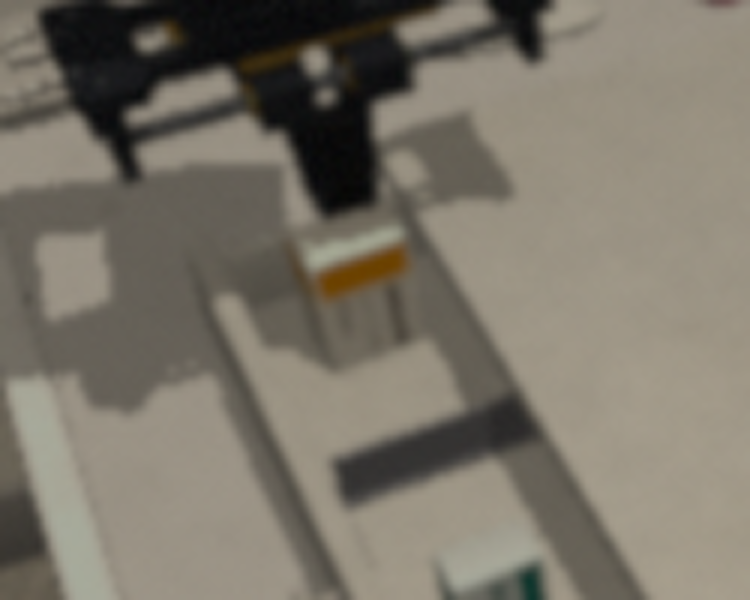

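>>> drive_tool(
  plan=[
    [[-3,0,0,0],[-3,0,0,0],[-3,0,0,0],[-3,0,0,0]],
  ],
)

```text
clock: 4.8
position: [506.2, 48.5, 67.0]
tcp_rot: [-0.0, 0.697, 0.717, -0.0]
ft_force: [-0.1, 1.0, -0.6]
width: 0.5
```

```bash
python3 - <<'E'
from h import *
snap('scene','s4');crop('s4',120,140,245,240,'s4c',6)
E
```

```text
(no output)
```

View pics/s4c.png

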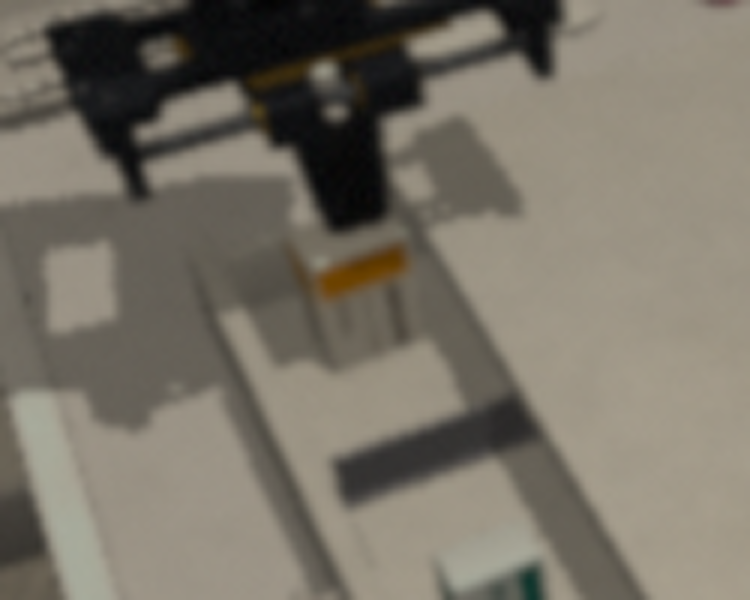

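```bash
python3 - <<'E'
from h import *
for f,P in(('s1',[501,102.4,64.7]),('s4',[506,48.5,67]),('scene0',[134.9,-533,215.6])):
    P=np.array(P);s=load(f);print(f,proj(s,[P,P+[0,0,19],P+[0,0,64]]))
a=cv2.imread('pics/s1.png')[145:180,150:195];b=cv2.imread('pics/s4.png')[160:205,160:195]
a=cv2.resize(a,(400,400),interpolation=cv2.INTER_NEAREST);b=cv2.resize(b,(400,400),interpolation=cv2.INTER_NEAREST)
cv2.imwrite('pics/z.png',np.clip(np.hstack([a,b]).astype(int)*1.5,0,255).astype(np.uint8))
E
```

```text
s1 [[172.11998237 171.73156803]
 [170.84228641 166.13166626]
 [167.66201355 152.21917183]]
s4 [[179.74021054 182.35821489]
 [178.52633848 176.69474732]
 [175.49969957 162.60029416]]
scene0 [[ -88.70907106  597.29445323]
 [-105.15462486  598.17719407]
 [-151.18495824  600.82590846]]
```

View pics/z.png

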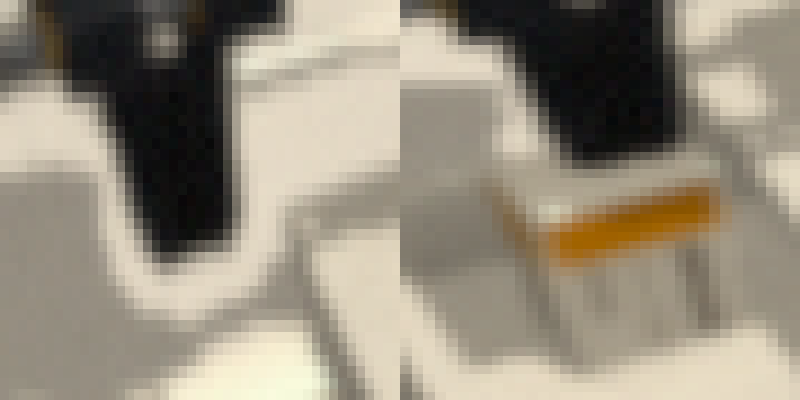

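>>> drive_tool(
  plan=[
    [[12,0,0,0],[12,0,0,0],[12,0,0,0],[12,0,0,0],[3,-1,7,0],[0,0,7,0],[0,0,0,0]],
  ],
)

```text
clock: 5.43
position: [502.8, 100.2, 51.3]
tcp_rot: [-0.001, 0.696, 0.718, -0.001]
ft_force: [-0.3, -0.1, -0.5]
width: 0.3
```

```bash
python3 - <<'E'
from h import *
s=snap('scene','s5');crop('s5',135,140,235,215,'s5c',8)
P=np.array([505,100,52.]); print((proj(s,[P,P+[0,-9,0],P+[0,-9,19]])-[135,140])*8)
E
```

```text
[[317.28085614 283.78900502]
 [324.93759198 299.20288149]
 [315.14781991 255.16614987]]
```

View pics/s5c.png

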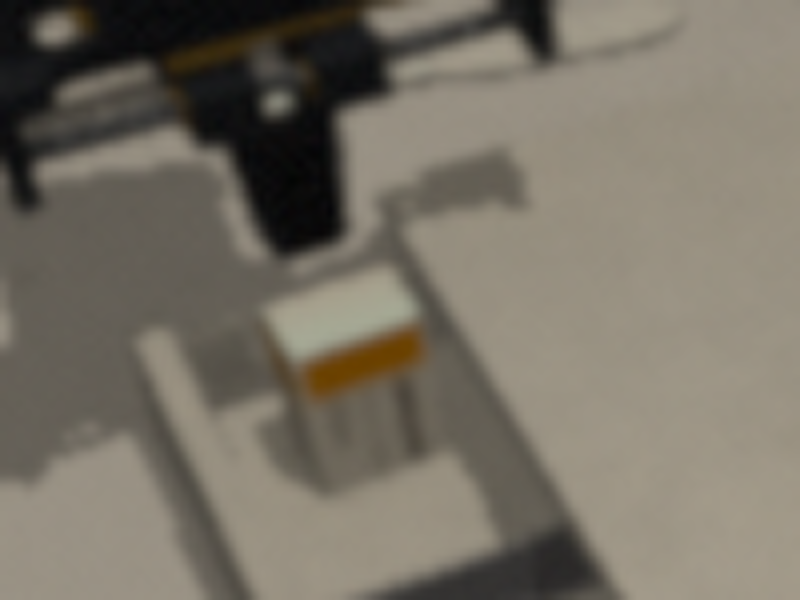

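>>> drive_tool(
  plan=[
    [[-6,1,0,0],[-5,0,0,0],[-5,0,0,0],[-3,0,0,0],[-3,0,0,0],[-3,0,0,0],[-3,0,0,0],[-3,0,0,0]],
  ],
)

```text
clock: 6.15
position: [505.6, 68.5, 53.0]
tcp_rot: [0.0, 0.697, 0.717, 0.0]
ft_force: [-1.1, 0.5, 0.5]
width: 0.7
```

```bash
python3 - <<'E'
from h import *
s=snap('scene','s6');crop('s6',135,140,235,215,'s6c',8)
E
```

```text
(no output)
```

View pics/s6c.png

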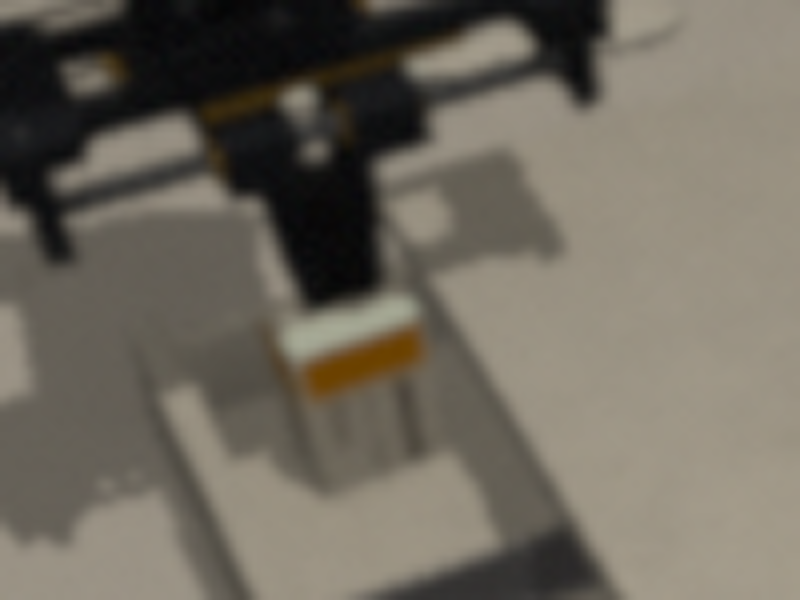

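```bash
python3 - <<'E'
from h import *
s=load('s6')
for dz in(0,10,20,25,30):
    c=[[505.6+sx*w,68.5-9,53+dz] for sx,w in((-1,17.5),(1,17.5))]
    print(dz,((proj(s,c)-[135,140]+.5)*8).round())
    s5=load('s5');c=[[502.8+sx*17.5,100.2-9,51.3+dz] for sx in(-1,1)]
    print(' s5',((proj(s5,c)-[135,140]+.5)*8).round())
E
```

```text
0 [[305. 372.]
 [410. 340.]]
 s5 [[271. 322.]
 [374. 291.]]
10 [[300. 349.]
 [405. 317.]]
 s5 [[266. 299.]
 [369. 268.]]
20 [[294. 325.]
 [400. 294.]]
 s5 [[260. 275.]
 [364. 245.]]
25 [[292. 313.]
 [398. 282.]]
 s5 [[257. 263.]
 [361. 233.]]
30 [[289. 301.]
 [396. 270.]]
 s5 [[254. 251.]
 [359. 221.]]
```

>>> drive_tool(
  plan=[
    [[10,-1,0,0],[9,0,0,0],[0,0,5,0],[0,0,4,0],[0,0,3,0],[0,0,0,0]],
  ],
)

```text
clock: 6.7
position: [503.6, 87.9, 40.1]
tcp_rot: [-0.001, 0.697, 0.717, -0.001]
ft_force: [-0.5, -1.0, -0.3]
width: 0.4
```

```bash
python3 - <<'E'
from h import *
s=snap('scene','s7');crop('s7',135,140,235,215,'s7c',8)
s=snap('top','t7');crop('t7',145,200,275,290,'t7c',6)
E
```

```text
(no output)
```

View pics/s7c.png

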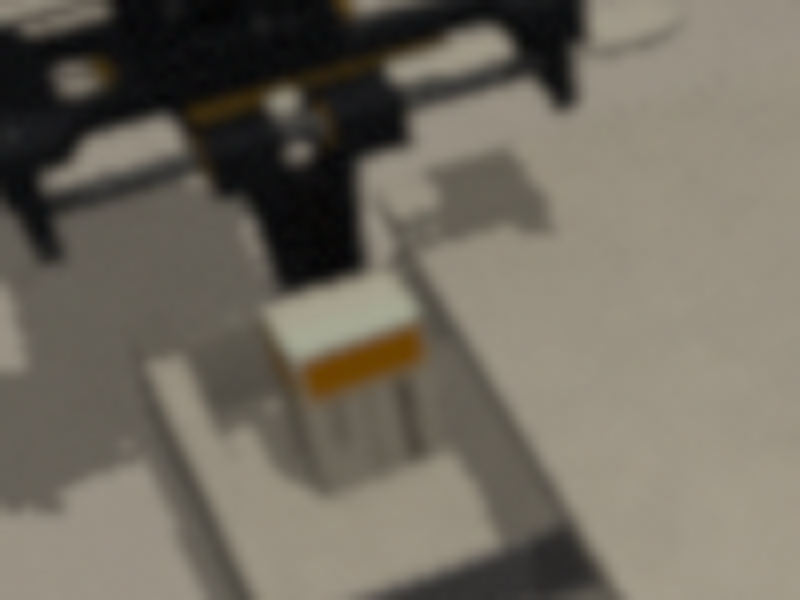

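View pics/t7c.png

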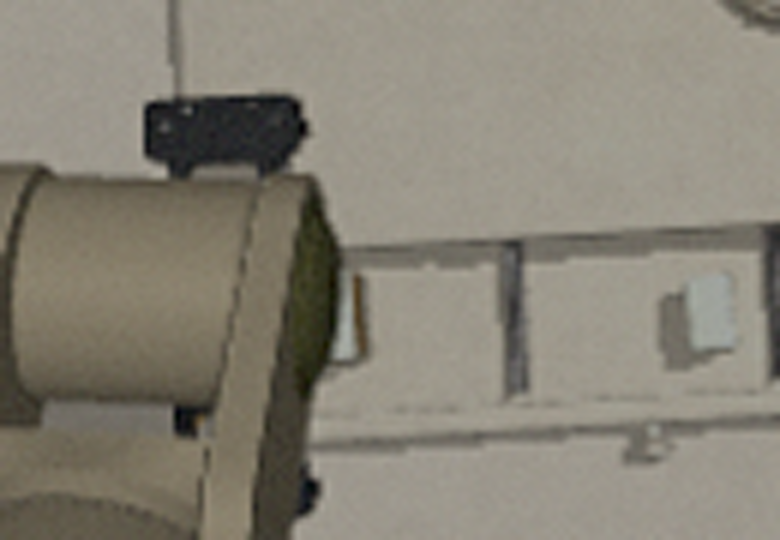

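>>> drive_tool(
  plan=[
    [[-4,1,0,0],[-4,0,0,0],[-4,0,0,0],[-3,0,0,0],[-3,0,0,0],[-3,0,0,0],[-3,0,0,0]],
  ],
)

```text
clock: 7.38
position: [505.7, 63.4, 41.0]
tcp_rot: [0.0, 0.697, 0.717, -0.0]
ft_force: [-0.4, 0.7, 0.1]
width: 0.5
```

```bash
python3 - <<'E'
from h import *
s=snap('scene','s8');crop('s8',135,140,235,215,'s8c',8)
E
```

```text
(no output)
```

View pics/s8c.png

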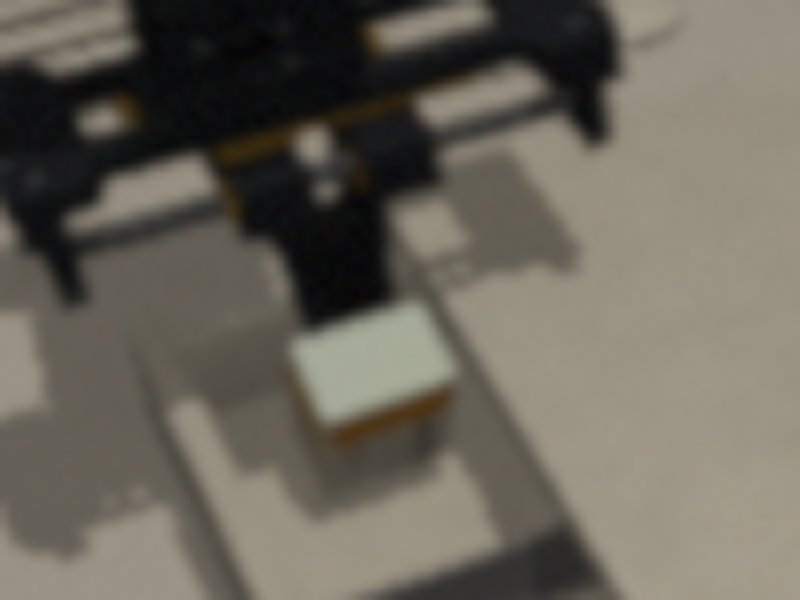

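>>> drive_tool(
  plan=[
    [[0,0,-4,0],[-3,0,0,0],[-3,0,0,0],[-2,0,0,0]],
  ],
)

```text
clock: 7.77
position: [506.0, 55.5, 45.0]
tcp_rot: [0.0, 0.697, 0.717, 0.0]
ft_force: [0.7, -0.2, -0.1]
width: 0.7
```

```bash
python3 - <<'E'
from h import *
s=snap('scene','s9');crop('s9',135,140,235,215,'s9c',8)
E
```

```text
(no output)
```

View pics/s9c.png

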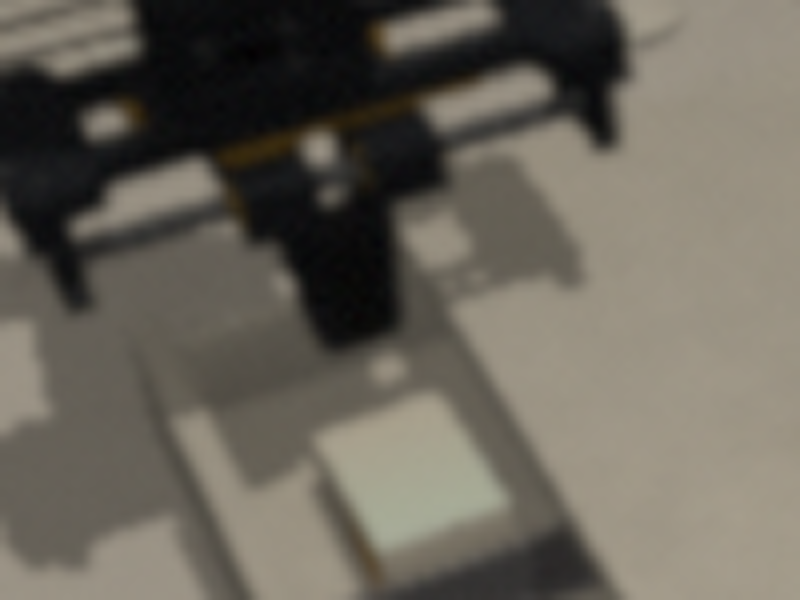

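>>> drive_tool(
  plan=[
    [[0,0,-20,0],[0,0,-30,0],[0,0,-30,0],[-35,0,0,0],[-35,0,0,0],[-35,0,0,0],[-35,0,0,0],[-35,0,0,0],[-35,-2,0,0],[-13,-2,0,0],[0,0,0,0]],
  ],
)

```text
clock: 8.73
position: [508.1, -169.7, 124.6]
tcp_rot: [-0.0, 0.698, 0.716, -0.0]
ft_force: [-0.0, 0.4, 0.0]
width: 0.1
```

```bash
python3 - <<'E'
from h import *
s=snap('top','t10');crop('t10',145,200,275,290,'t10c',6)
s=snap('scene','s10');crop('s10',135,140,235,265,'s10c',5)
E
```

```text
(no output)
```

View pics/t10c.png

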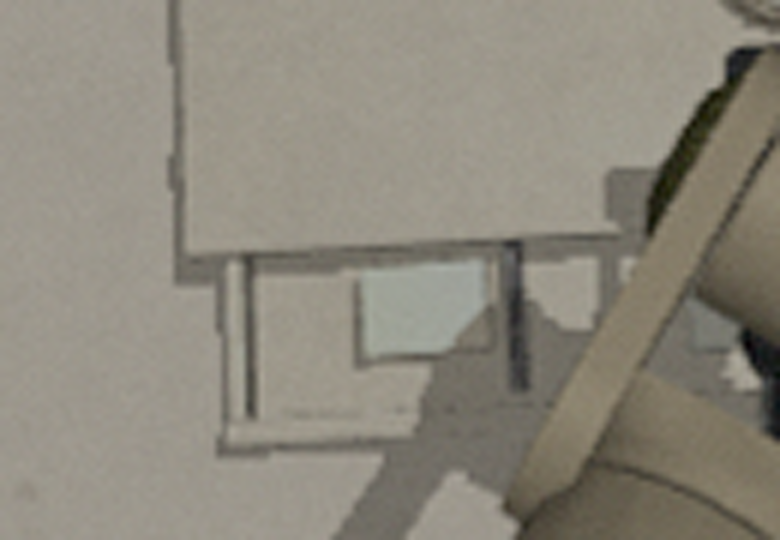

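View pics/s10c.png

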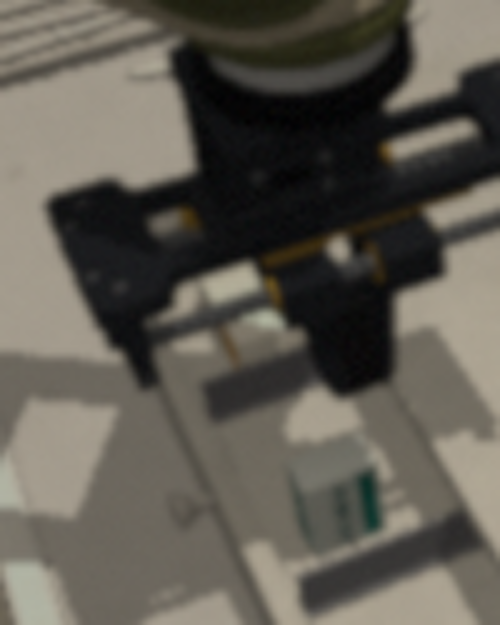

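```bash
python3 - <<'E'
from h import *
s=load('s10')
for dz in(0,10,20,25,30): print(dz,((proj(s,[[508.1,-169.7-d,124.6+dz] for d in(0,9)])-[135,140]+.5)*5).round())
s=load('s9')
for dz in(0,10,20,25,30): print(dz,((proj(s,[[506,55.5-d,45+dz] for d in(0,9)])-[135,140]+.5)*8).round())
E
```

```text
0 [[364. 418.]
 [372. 432.]]
10 [[361. 401.]
 [369. 416.]]
20 [[359. 384.]
 [366. 399.]]
25 [[357. 376.]
 [365. 390.]]
30 [[356. 367.]
 [364. 381.]]
0 [[366. 381.]
 [375. 397.]]
10 [[362. 358.]
 [370. 374.]]
20 [[357. 335.]
 [365. 351.]]
25 [[354. 323.]
 [362. 339.]]
30 [[351. 311.]
 [360. 328.]]
```

>>> drive_tool(
  plan=[
    [[7,-5,20,0],[0,-2,30,0],[0,0,25,0],[0,0,10,0],[0,0,0,0]],
  ],
)

```text
clock: 9.25
position: [500.4, -158.5, 38.3]
tcp_rot: [-0.002, 0.696, 0.718, -0.0]
ft_force: [-0.1, -0.5, -0.2]
width: 0.4
```

```bash
python3 - <<'E'
from h import *
s=snap('scene','s11');crop('s11',155,185,255,260,'s11c',8)
E
```

```text
(no output)
```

View pics/s11c.png

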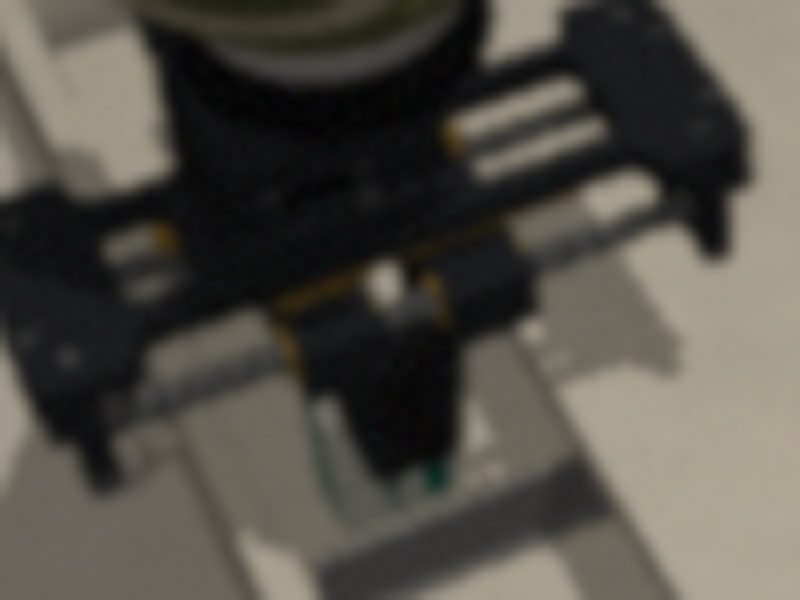

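>>> drive_tool(
  plan=[
    [[0,1,5,0],[4,0,1,0],[4,0,0,0],[3,0,0,0],[3,0,0,0],[3,0,0,0]],
  ],
)

```text
clock: 9.8
position: [501.9, -143.1, 34.3]
tcp_rot: [0.0, 0.697, 0.717, 0.0]
ft_force: [-0.1, 0.6, -0.7]
width: 0.5
```

```bash
python3 - <<'E'
from h import *
s=snap('scene','s12');crop('s12',155,185,255,260,'s12c',8)
E
```

```text
(no output)
```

View pics/s12c.png

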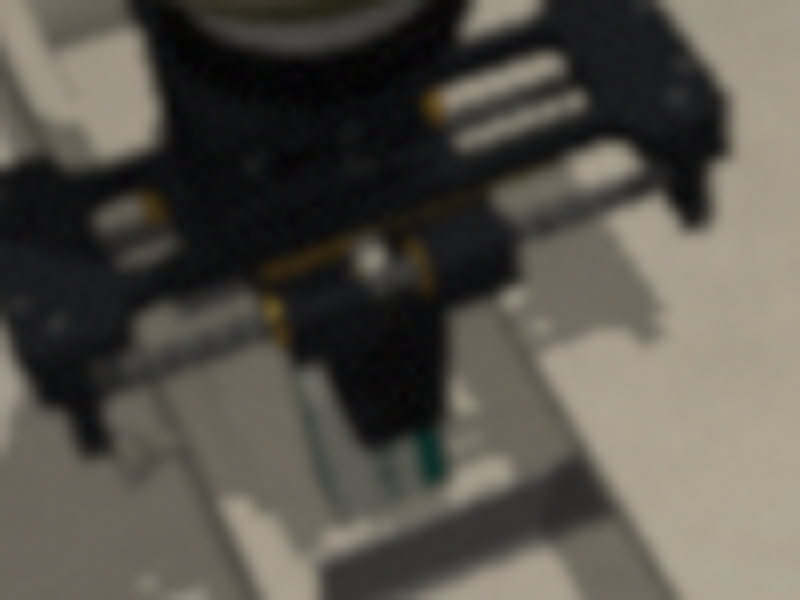

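>>> drive_tool(
  plan=[
    [[3,0,0,0],[3,0,0,0],[3,0,0,0],[3,0,0,0]],
  ],
)

```text
clock: 10.18
position: [501.4, -131.1, 34.0]
tcp_rot: [-0.0, 0.697, 0.717, -0.0]
ft_force: [-0.1, 0.5, 0.6]
width: 0.4
```

```bash
python3 - <<'E'
from h import *
s=snap('scene','s13');crop('s13',155,185,255,260,'s13c',8)
E
```

```text
(no output)
```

View pics/s13c.png

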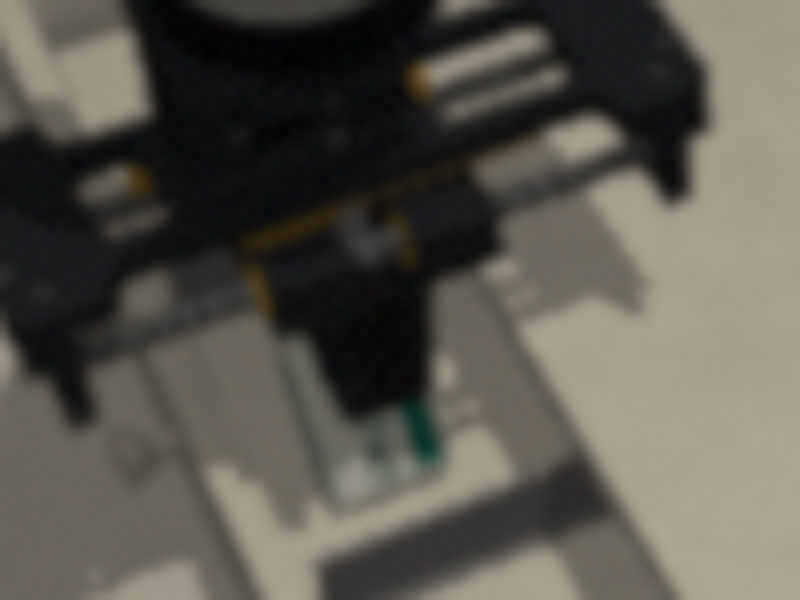

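>>> drive_tool(
  plan=[
    [[3,0,0,0],[3,0,0,0],[3,0,0,0],[3,0,0,0],[0,0,0,0]],
  ],
)

```text
clock: 10.65
position: [500.9, -118.8, 33.9]
tcp_rot: [-0.0, 0.697, 0.717, -0.0]
ft_force: [0.6, -0.0, -0.8]
width: 0.4
```

```bash
python3 - <<'E'
from h import *
s=snap('scene','s14');crop('s14',145,165,245,240,'s14c',8)
E
```

```text
(no output)
```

View pics/s14c.png

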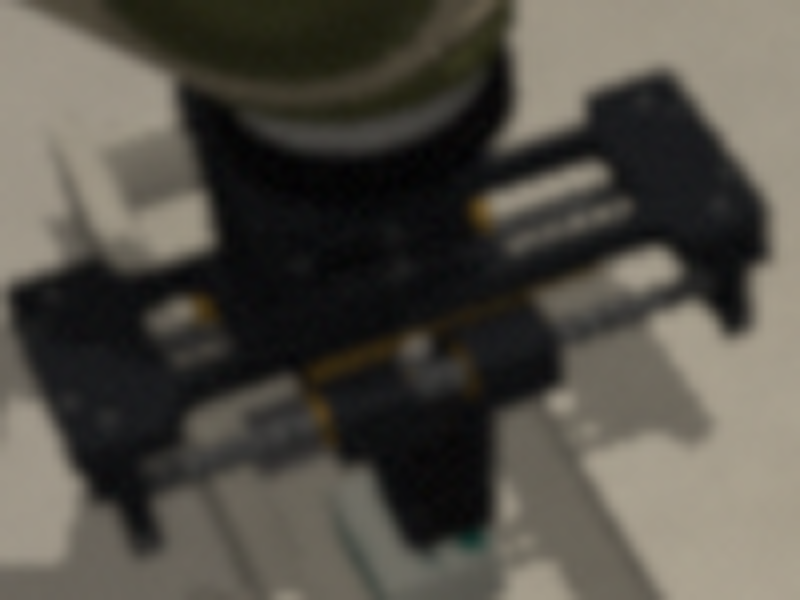

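>>> drive_tool(
  plan=[
    [[3,0,0,0],[3,0,0,0],[3,0,0,0],[3,0,0,0],[0,0,0,0]],
  ],
)

```text
clock: 11.12
position: [500.6, -106.8, 34.0]
tcp_rot: [-0.0, 0.697, 0.717, -0.0]
ft_force: [-0.3, 0.2, -0.4]
width: 0.8
```

```bash
python3 - <<'E'
from h import *
s=snap('scene','s15');crop('s15',145,165,245,260,'s15c',6)
E
```

```text
(no output)
```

View pics/s15c.png

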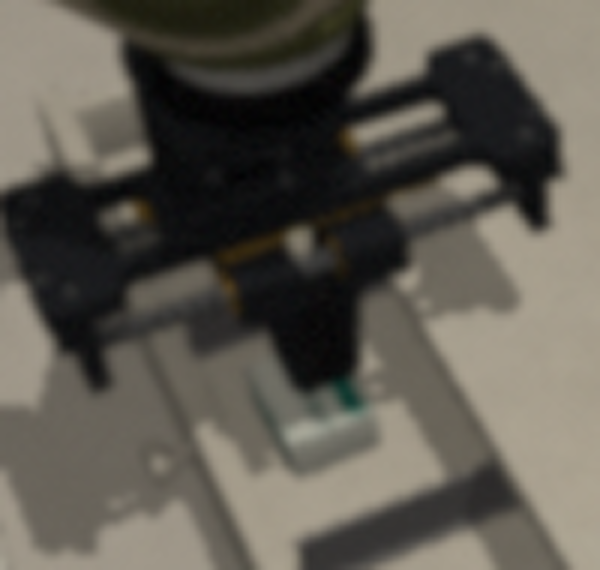

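>>> drive_tool(
  plan=[
    [[0,0,-20,0],[0,0,-30,0],[0,0,-30,0],[0,-20,-10,0],[0,-30,0,0],[0,-30,0,0],[0,-30,0,0],[0,-20,0,0],[0,0,0,0]],
  ],
)

```text
clock: 11.92
position: [367.7, -110.5, 124.0]
tcp_rot: [-0.001, 0.697, 0.717, -0.0]
ft_force: [-0.4, -1.0, -0.2]
width: 0.6
```

```bash
python3 - <<'E'
from h import *
s=snap('scene','s16');crop('s16',130,165,260,295,'s16c',5)
s=snap('top','t16');crop('t16',165,220,355,290,'t16c',4)
E
```

```text
(no output)
```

View pics/s16c.png

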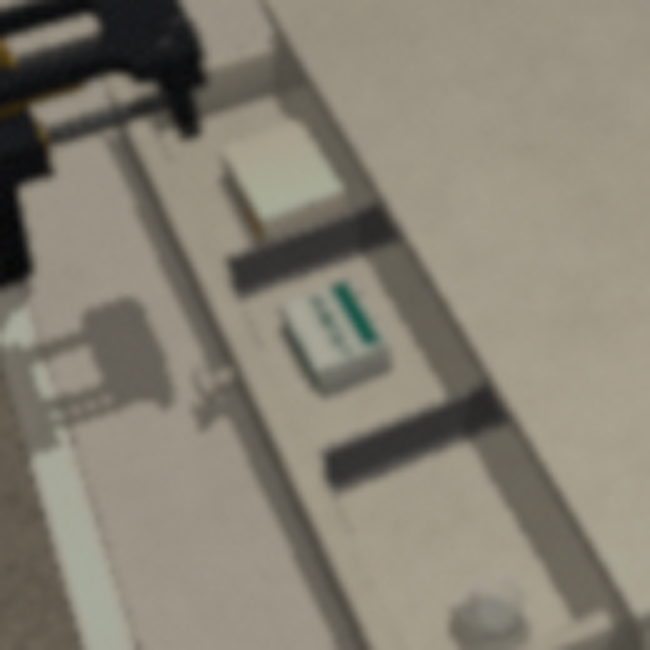

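View pics/t16c.png

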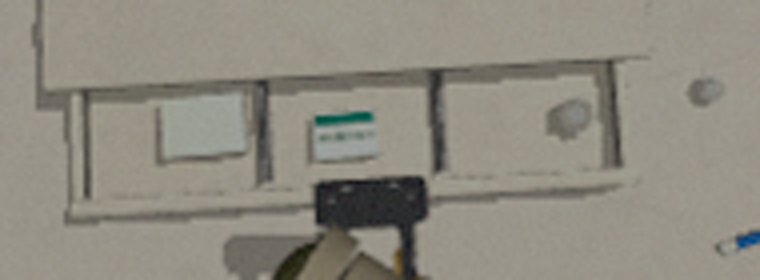

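```bash
python3 - <<'E'
from fit import *
p=np.load('p.npy');c,s=np.cos(p[2]),np.sin(p[2]);R=np.array([[c,-s],[s,c]])
T=load('t16');S=load('s16')
def go(n,im,q,z):
    w=np.array([atz(im,x,z)[:2] for x in q]); print(n,((w-p[:2])@R).round(1).tolist(),np.linalg.norm(w-np.roll(w,-1,0),axis=1).round(1))
t=lambda u,v:(165+u/4-.4,220+v/4-.4); g=lambda u,v:(130+u/5-.4,165+v/5-.4)
go('LT',T,[t(162,97),t(243,94),t(247,153),t(164,160)],42)
go('LS',S,[g(222,155),g(292,124),g(342,187),g(264,224)],42)
go('sT',T,[t(316,114),t(373,110),t(377,157),t(313,160)],34)
go('sS',S,[g(285,305),g(348,280),g(385,343),g(322,375)],34)
for n,dz in(('s16',0),('s16',20)): print((proj(S,[367.7,-110.5,124+dz])-[130,165])*5)
for d in (90,95,100): print(d,p[:2]+R@[-170-d,0])
E
```

```text
LT [[-162.6, 140.2], [-163.7, 79.8], [-207.5, 78.7], [-209.2, 140.4]] [60.5 43.8 61.7 46.6]
LS [[-210.0, 134.6], [-170.4, 140.3], [-164.1, 83.0], [-207.3, 76.5]] [40.  57.6 43.6 58.2]
sT [[-181.3, 26.3], [-180.8, -16.6], [-215.9, -17.6], [-215.3, 30.3]] [42.9 35.1 47.9 34.3]
sS [[-214.7, 27.7], [-182.5, 28.8], [-181.5, -17.2], [-214.1, -21.6]] [32.2 46.  32.9 49.3]
[[  9.30958515 309.85104126]]
[[ -3.38606782 276.27943133]]
90 [ 436.41026657 -101.58453019]
95 [ 431.41241312 -101.73102544]
100 [ 426.41455966 -101.8775207 ]
```

>>> drive_tool(
  plan=[
    [[8,22,20,0],[0,0,25,0],[0,0,25,0],[0,0,15,0],[0,0,10,0],[0,0,4,0],[0,0,0,0]],
  ],
)

```text
clock: 12.6
position: [393.1, -102.5, 24.2]
tcp_rot: [-0.001, 0.697, 0.717, -0.0]
ft_force: [-0.0, -0.1, 0.5]
width: 0.3
```

```bash
python3 - <<'E'
from h import *
s=snap('scene','s17');crop('s17',105,180,205,265,'s17c',7)
s=snap('top','t17');crop('t17',205,220,315,300,'t17c',6)
E
```

```text
(no output)
```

View pics/s17c.png

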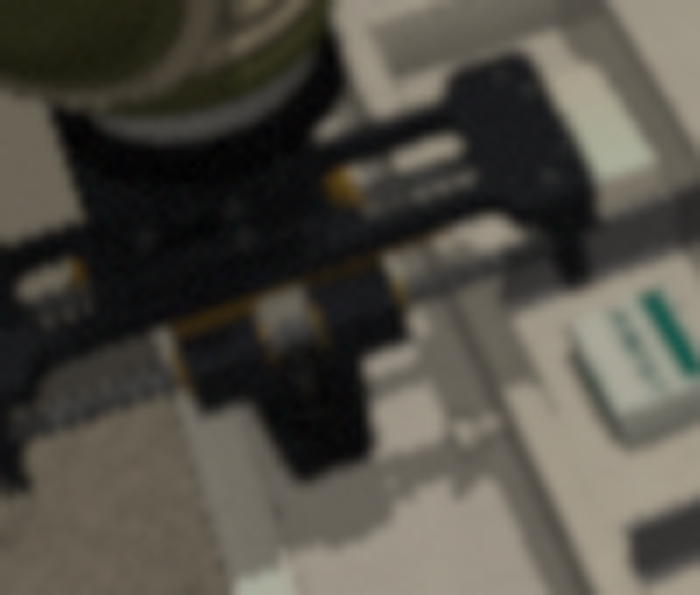

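View pics/t17c.png

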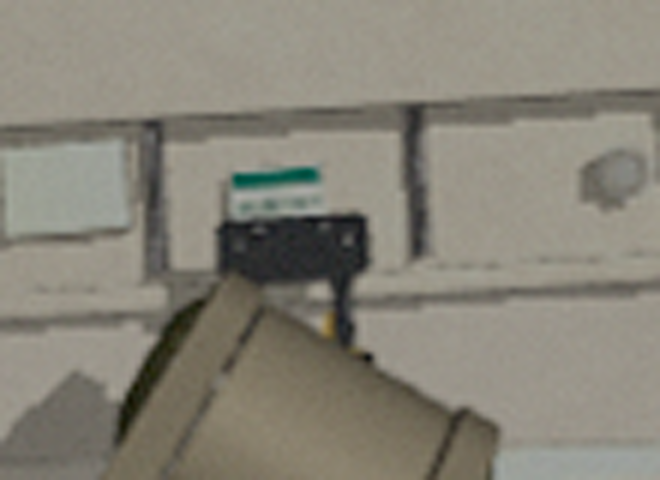

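```bash
python3 - <<'E'
from h import *
s=load('s17')
for dz in(0,10,20,25): print(dz,((proj(s,[[393.1+a,-102.5-d,24.2+dz] for d,a in((0,0),(9,-12),(9,12))])-[105,180]+.5)*7).round().tolist())
print(((proj(s,[[431,-101.7,30],[431,-101.7,38]])-[105,180]+.5)*7).round().tolist())
E
```

```text
0 [[345.0, 496.0], [314.0, 530.0], [389.0, 502.0]]
10 [[338.0, 476.0], [307.0, 510.0], [383.0, 483.0]]
20 [[331.0, 457.0], [300.0, 490.0], [376.0, 463.0]]
25 [[328.0, 447.0], [296.0, 480.0], [373.0, 453.0]]
[[456.0, 441.0], [452.0, 426.0]]
```

>>> drive_tool(
  plan=[
    [[0,0,8,0],[0,0,6,0],[0,0,1,0],[0,8,0,0],[0,8,0,0],[0,5,0,0],[0,5,0,0],[0,5,0,0]],
  ],
)

```text
clock: 13.37
position: [424.1, -101.6, 10.1]
tcp_rot: [0.0, 0.697, 0.717, -0.0]
ft_force: [-1.5, -1.0, 0.5]
width: 0.2
```

```bash
python3 - <<'E'
from h import *
s=snap('scene','s18');crop('s18',105,180,205,265,'s18c',7)
E
```

```text
(no output)
```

View pics/s18c.png

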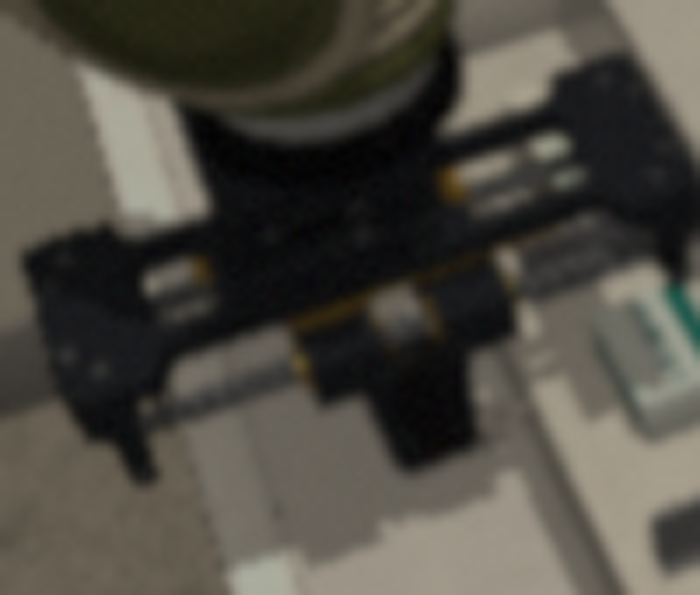

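>>> drive_tool(
  plan=[
    [[0,5,0,0],[0,5,0,0],[0,5,0,0],[0,5,0,0],[0,5,0,0],[0,5,0,0]],
  ],
)

```text
clock: 13.92
position: [453.9, -100.6, 9.9]
tcp_rot: [-0.0, 0.697, 0.717, 0.0]
ft_force: [-0.6, 1.3, 0.7]
width: 0.5
```

```bash
python3 - <<'E'
from h import *
s=snap('scene','s19');crop('s19',105,160,255,275,'s19c',5)
s=snap('top','t19');crop('t19',165,200,355,290,'t19c',4)
E
```

```text
(no output)
```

View pics/s19c.png

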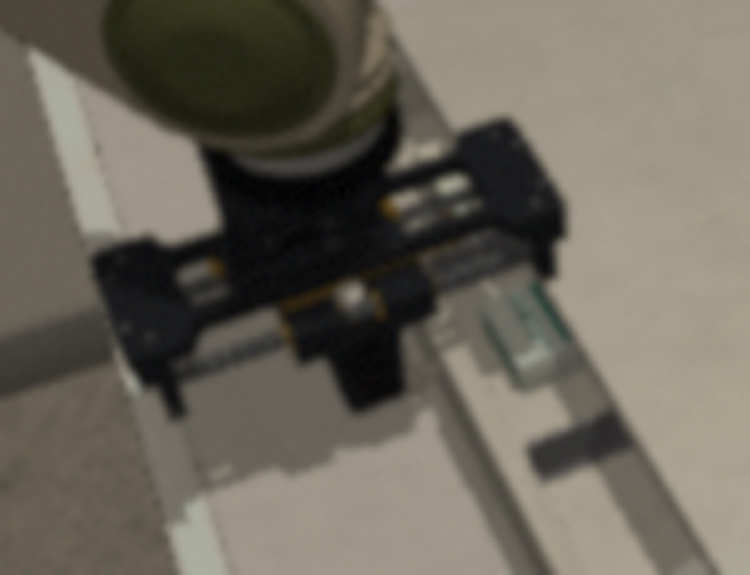

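View pics/t19c.png

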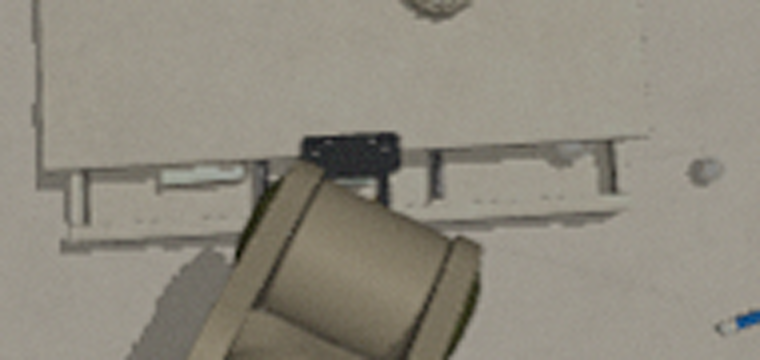

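>>> drive_tool(
  plan=[
    [[0,5,0,0],[0,5,0,0],[0,5,0,0],[0,5,0,0],[0,5,0,0],[0,5,0,0],[0,5,0,0],[0,5,0,0]],
  ],
)

```text
clock: 14.68
position: [494.0, -99.5, 9.9]
tcp_rot: [-0.0, 0.697, 0.717, -0.0]
ft_force: [-1.2, 0.2, -0.6]
width: 0.6
```

```bash
python3 - <<'E'
from h import *
s=snap('scene','s20');crop('s20',125,160,275,275,'s20c',5)
s=snap('top','t20');crop('t20',165,200,355,290,'t20c',4)
E
```

```text
(no output)
```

View pics/s20c.png

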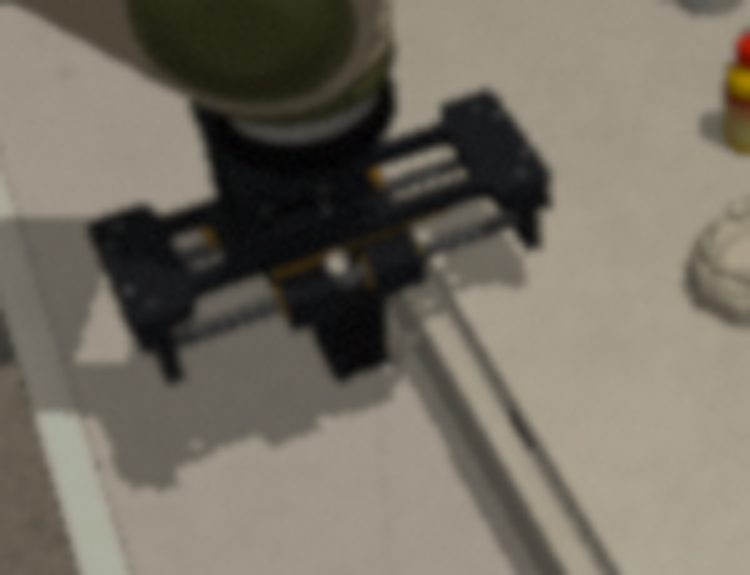

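View pics/t20c.png

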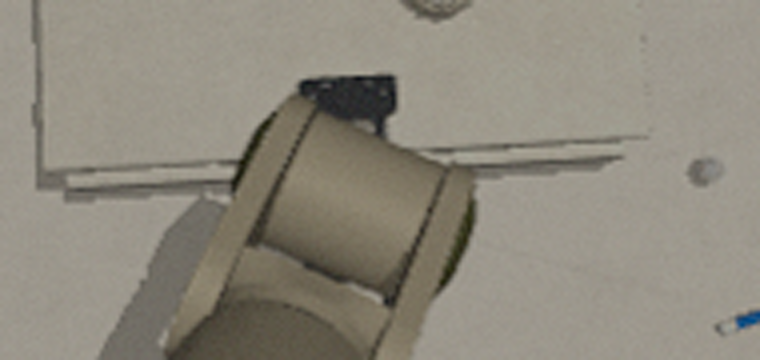

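>>> drive_tool(
  plan=[
    [[0,3,0,0],[0,3,0,0],[0,3,0,0],[0,2,0,0]],
  ],
)

```text
clock: 15.12
position: [504.8, -99.3, 9.9]
tcp_rot: [0.0, 0.697, 0.717, 0.0]
ft_force: [-0.5, 1.1, -0.4]
width: 0.3
```

>>> drive_tool(
  plan=[
    [[0,1.5,0,0],[0,1.5,0,0]],
  ],
)

```text
clock: 15.28
position: [507.6, -99.2, 9.9]
tcp_rot: [-0.0, 0.697, 0.717, -0.0]
ft_force: [-0.4, 0.3, -0.0]
width: 0.6
```

>>> drive_tool(
  plan=[
    [[0,1.5,0,0],[0,1.5,0,0]],
  ],
)

```text
clock: 15.45
position: [510.6, -99.1, 9.9]
tcp_rot: [-0.0, 0.697, 0.717, -0.0]
ft_force: [-0.8, 0.2, 0.7]
width: 0.3
```

>>> drive_tool(
  plan=[
    [[0,1,0,0],[0,1,0,0]],
  ],
)

```text
clock: 15.62
position: [512.5, -99.1, 10.0]
tcp_rot: [-0.0, 0.697, 0.717, -0.0]
ft_force: [-1.8, 0.1, 0.7]
width: 0.8
```

```bash
python3 - <<'E'
from h import *
s=snap('scene','s21');crop('s21',165,190,275,300,'s21c',5)
s=snap('top','t21');crop('t21',165,200,355,290,'t21c',4)
E
```

```text
(no output)
```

View pics/s21c.png

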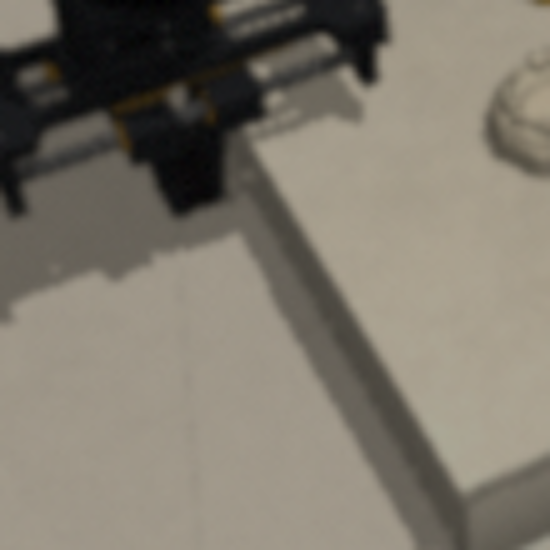

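View pics/t21c.png

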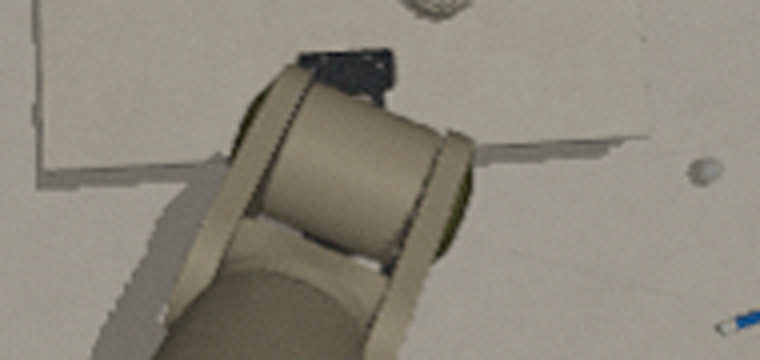

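>>> drive_tool(
  plan=[
    [[0,1,0,0],[0,1,0,0]],
  ],
)

```text
clock: 15.88
position: [513.1, -98.8, 9.7]
tcp_rot: [-0.001, 0.697, 0.717, -0.001]
ft_force: [-10.8, -1.9, 4.6]
width: 0.3
```

>>> drive_tool(
  plan=[
    [[0,0.7,0,0],[0,0.7,0,0]],
  ],
)

```text
clock: 16.05
position: [513.2, -98.8, 9.6]
tcp_rot: [-0.003, 0.697, 0.717, -0.002]
ft_force: [-13.9, -4.1, 6.8]
width: 0.5
```

>>> drive_tool(
  plan=[
    [[0,0.5,0,0],[0,0.5,0,0]],
  ],
)

```text
clock: 16.22
position: [513.4, -98.7, 9.6]
tcp_rot: [-0.003, 0.697, 0.718, -0.003]
ft_force: [-17.9, -4.4, 8.7]
width: 0.8
```

>>> drive_tool(
  plan=[
    [[0,-3,0,0],[0,-10,0,0],[0,-25,0,0],[0,-35,0,0],[0,-35,0,0],[0,-20,-20,0],[0,0,-35,0],[-35,0,-35,0],[-35,0,-30,0],[-35,0,0,0],[-35,0,0,0],[-35,0,0,0],[-35,0,0,0],[0,0,0,0]],
  ],
)

```text
clock: 17.38
position: [395.2, -309.4, 121.7]
tcp_rot: [0.002, 0.698, 0.716, -0.001]
ft_force: [-0.3, -0.4, 0.3]
width: 0.6
```

```bash
python3 - <<'E'
from h import *
s=snap('scene','s22');crop('s22',140,150,300,300,'s22c',5)
s=snap('top','t22');crop('t22',165,140,355,290,'t22c',4)
E
```

```text
(no output)
```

View pics/s22c.png

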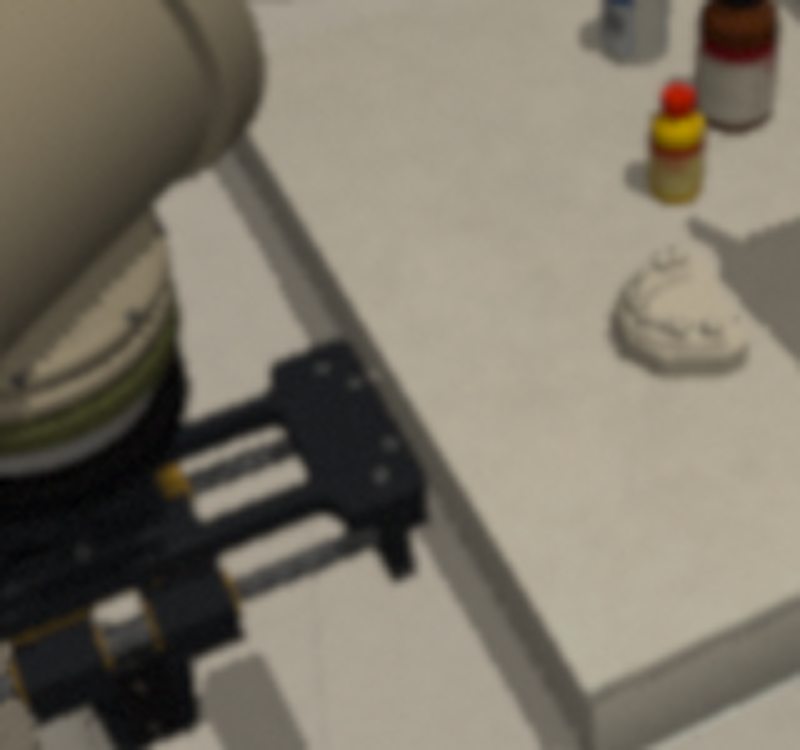

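View pics/t22c.png

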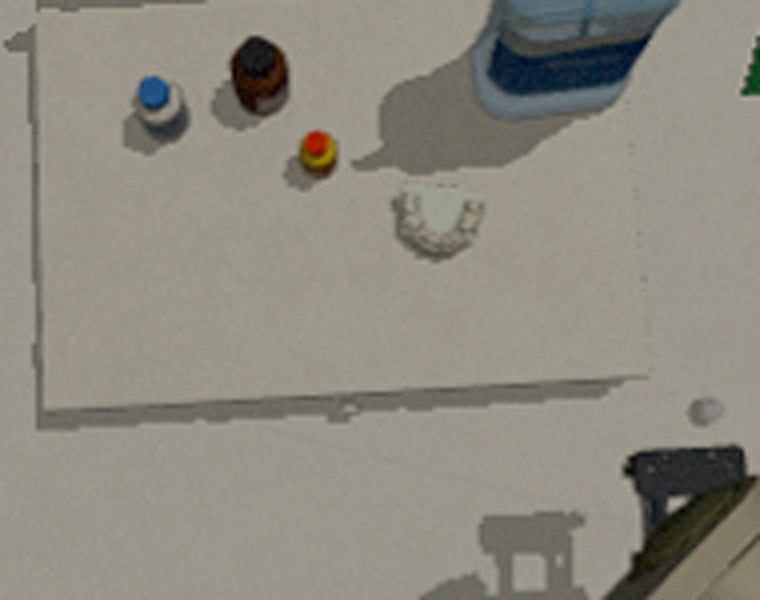

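```bash
python3 - <<'E'
from fit import *
T=load('t22');p=np.load('p.npy')
k=12;a=cv2.imread('pics/t22.png')[228:258,230:285];a=cv2.resize(a,None,fx=k,fy=k,interpolation=cv2.INTER_CUBIC)
for d,col in((0,(0,255,0)),(7,(0,0,255))):
    q=(proj(T,[W(p,(-170,y,30),0) if 0 else W([*p[:3],d],(-170,y,30),1) for y in(-9,9)])-[230,228]+.5)*k
    cv2.line(a,*[tuple(int(v) for v in x) for x in q],col,1)
q=(proj(T,[W(p,(-156,y,69),0) for y in(-60,60)])-[230,228]+.5)*k
cv2.line(a,*[tuple(int(v) for v in x) for x in q],(255,0,0),1)
cv2.imwrite('pics/k.png',a)
E
```

```text
(no output)
```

View pics/k.png

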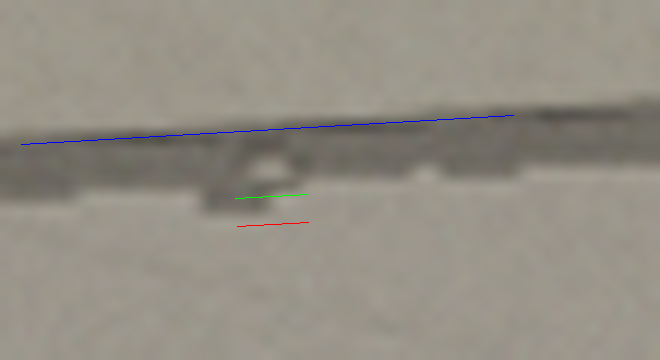

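```bash
python3 -c "
from cell import job; print(job.hand_in())"
```

```text
the job is handed in; nothing more can be done
None
```

Both cartons lie flat, the drawer is shut, and the job is handed in at about 17.5 s of the 54 s allowed. `hand_in()` reports no verdict.

**What I did:**
- I tipped the large carton, in the left compartment, over to the right.
- I tipped the small carton, in the middle compartment, over to the left.
- I then pushed the drawer shut by its knob with the closed fingertips.

**Last checks:**
- **Cartons:** before closing, in both cameras, the top-face outlines matched flat cartons in their own compartments. Top-camera sizes were about 61 × 45 mm and 45 × 35 mm. The large one lay about 9 mm clear of the divider.
- **Drawer:** it came to a hard stop at about 18 N. The last top picture shows the knob end at or inside the line expected for fully shut, and no drawer front visible beyond the riser's edge.
- **Bottles and cast:** in the last pictures they stand where they were.
- **Dish:** it was upright when last seen, with the drawer about half shut. It cannot be seen once the drawer is closed, and neither can the cartons.

**Disagreements:**
- The visible fingertips ended about 20 mm higher than the reported TCP. My first two pushes passed over the large carton without touching it, so I set the later heights from the images.
- The large carton slid a few millimetres before it tipped.
- My riser fit left residuals of 1 to 2.5 pixels.

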